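Roll the mill jar up the chute onto the jar mill

ROBOT

A 7-joint arm with a two-finger parallel gripper is mounted at the origin on the work surface. World frame = base frame: x ahead of the robot, y to its left, z up, the work surface at z = 0. Lengths are in m, angles in rad, forces in N, time in s.
With the tool pointing down it reaches from about 0.4 to 0.9 m from the base axis. Payload 5.6 kg.
Tool frame: the origin (TCP) lies midway between the tips of the shut fingers; the grasp point (between the pads) lies env.tcp_to_grasp behind it (env.tcp_to_grasp is the distance from the TCP to the grasp point, in m); z points along the fingers, y is the line along which they close (so a half turn about z gives the same grasp; the last joint's range is limited). The gripper opens to 92 mm and grips with 3 to 60 N. Pads are 20 mm wide; open, the fingers measure 128 mm over their backs; the gripper's body (75 mm by 189 mm) begins 69 mm behind the grasp point.
Start: joints at [1.301, 0.468, -0.012, 1.603, 0.006, 1.071, -0.056], TCP at [0.146, -0.633, 0.215] pointing down, gripper open.
Joint ranges: [-2.53, 2.53], [-0.31, 2.02], [-1.57, 1.55], [0.28, 2.44], [-1.29, 4.43], [0.15, 1.84], [-2.92, 2.92]. Speed limits (rad/s): [2.57, 2.57, 3.14, 3.14, 3.14, 3.14, 3.14].

INTERFACE

Orientations are given as a unit quaternion [x, y, z, w].
In Python, from workcell import sensors, viewer, env, models gives the robot as it stands.
- The arm moves only by the tool arm_command, never from a script. Its argument "deltas" is one flat list of numbers, 5 for each row, row after row: the opening, from -1 (shut) to 1 (fully open), then the shift along the tool's x, y, z in units of 4 cm (1.0 is 4 cm), then the turn about the tool's z in units of 10 degrees (1.0 is 10 degrees). In form: [jaw, dx, dy, dz, turn, jaw, dx, dy, dz, turn, ...]. A call has 1 to 20 rows; each row shifts and turns the commanded pose from where the row before left it, along the tool's axes as they then stand; what a row does not reach is not made up. A row lasts 1/8 s, in which the tool goes at most 62.5 mm and 10.7 degrees, less where a joint would pass 70% of its speed; a pose out of reach is approached as far as the arm can. A call with a number of a shift or a turn outside -1 to 1 is refused whole. A call with a gripper value outside its range is refused whole. The fingers move at their own pace and stop on an object; "grip_force" is the grip in N (left out, the last holds). Time passes only in rows, so rows that do not move let the fingers close. It gives the time, the measured TCP pose, the force, the opening and the grip force at its end, in the units of the state.
- sensors.get_state(): the state, without advancing time (a new reading comes with each control period).
- viewer.camera(name): name is "scene" or "top" or "wrist"; returns the picture (480x640x3 uint8, blue, green, red); there is no depth.
- viewer.camera_params(name): a dict with "intrinsics" (3x3 intrinsics, pixels), "k1" (the pictures are not rectified: a ray, as slopes to the right and down, at radius r is drawn at 1 + k1 r^2 times it, then the intrinsics apply), "position" and "attitude" of the camera in the world. Camera axes: x right, y down, z forward; pixel columns grow to the right and rows downward; lengths in m; the calibration is good to about 2 mm. A picture is of the moment at which its call begins: read the wrist's pose just before it. camera_params takes no time and is no camera call; for the wrist camera it gives the pose at the moment of the call.
- env.sign_off(): hands the job in; it is judged then, once.
Trained networks look in the newest picture that a camera, given by its name, has taken for a name from the list of things; names that differ only in an ending like _2 or _b are one class to them, and where a whole thing is asked for, a point or a joint stands for the part that bears it (a point fixed in the world has none). Each returns a list of dicts, best first, with "p" (0 to 1); they miss things now and then, are a little off and sometimes report something else, mostly with a low value. They report only what shows in the picture. A call takes as long as a camera call. They do not tell look-alikes from the thing itself.
- models.find_in(camera, label): "position" ([x, y, z] in m, in world coordinates, good to about 4 mm: the middle of the surface that is visible of it).
- models.regions_of(camera, label): "pixels" (480x640 bool, what is visible of it).
- models.mark_of(camera, label): "position" ([x, y, z] in m, in world coordinates, good to about 4 mm: a listed point, or the origin of a listed thing).
The state is a dict: "time": time; "qpos": joint angles; "joint_velocities": joint speeds; "tau": joint torques, N m; "eef_pos": TCP position; "eef_rot": TCP orientation; "ft_force": force on the tool from outside, world axes, zero at the start; "ft_torque": the same for the moment, N m; "opening": finger opening in m; "finger_force": force on a finger pad.
Only numpy, scipy, OpenCV 4.12 (cv2) and the standard library are available. Lean on these libraries where they do the work, as an engineer would, in place of code of your own. Each camera call takes 0.05 s, during which the arm holds its last target. There are 200 camera calls.

TASK

Load the jar mill with your fingertips: push the porcelain jar from behind so that it rolls from the foot of the sloped loading chute, up over the first roller, and settles at rest in the valley between the two rollers, where it cannot roll back. Go steadily, shoving only lightly, never lifting the jar and never letting it race away or run back down the chute. Leave the other things on the bench where they are and finish with the hand clear.

Things in the scene. Friction and masses are not known exactly. Their poses are not given: they have to be found in the camera images.
- jar: White glazed porcelain mill jar lying across the foot of the chute, against its lip: closed cylinder, 90 mm diameter, 108 mm long, steel-clamped lid 10 mm further out on its +y end; about 0.75 kg, slippery (friction 0.15), too thick to grip. Origin: on its axis, at mid-length of the cylinder. Its y axis is the cylinder's axis (level); x and z turn as it rolls.
- mill: Fixed grey bench jar mill. Origin on the bench under the first roller's axis, at mid-length; x level, from chute to second roller, y along the rollers. Black rollers 40 mm thick, 200 long, axes 50 mm up, at x = 0 (turns freely) and x = 68 mm (stiff). End plates at y = +/-109 mm, 85 high, and motor housing (y -115 to -225, 94 high) span x -41 to 109 mm.
- chute: Fixed steel gutter climbing to the first roller at 18 degrees. x up the slope, y across (along the rollers), z square out of the floor; origin in the floor's plane at mid-width, where it touches the first roller. Floor x -200 (7 mm above the bench) to -6 mm, 132 mm wide; side rails 22 mm high; foot lip 14 mm high at x = -200. The jar's axis is at z = 45 mm, at first x = -167 mm.
- seat (a point): The place of the jar's axis when settled in the valley between the rollers: mill frame x = 34 mm, y = 0, z = 105 mm; axes as the mill's. At the first roller's crest the jar's axis is 34 mm short of this and 10 mm higher; past the crest the jar drops into the valley by itself.
- tin: Bystander: upright metal tin, 66 mm in diameter, 110 mm high; origin at the centre of its underside.
- tape: Bystander: roll of paper tape lying flat, 100 mm in diameter, 48 mm high; origin at the centre of its underside.
- cup: Bystander: upright clay cup, 72 mm in diameter, 85 mm high; origin at the centre of its underside.
- paddle: Bystander: wooden paddle (spatula) lying flat, 280 mm long, 20 mm high; origin under its middle, x towards the blade.
Things that resemble listed ones, but are neither listed nor needed, are in the scene too. What is shaped like the jar but red is not meant.

How it is judged:
At the end, for the whole second after the job is handed in: The jar lies at rest in the valley between the two rollers: its axis within 7 mm along and 6 mm in height of the seat, within 45 mm of mid-length, parallel to the rollers within 0.1 rad, slower than 0.02 m/s and 0.3 rad/s (x of jar in the frame of seat between -0.007 and 0.007 m and z of jar in the frame of seat between -0.006 and 0.006 m and y of jar in the frame of seat between -0.045 and 0.045 m and angle between the y axis of jar and the y axis of mill, either way round below 0.1 rad and linear speed of jar below 0.02 m/s and angular speed of jar below 0.3 rad/s); the robot touches nothing.
It fails at once if the jar is lifted more than 12 mm off the line of the chute (z of jar in the frame of chute above 0.057 m).
It fails at once if the jar races away or runs back down the chute (faster than 0.6 m/s) (linear speed of jar above 0.6 m/s).
It fails at once if the jar is shoved or squeezed with more than 25 N (contact force between the fingers and jar above 25 N).
It fails at once if a bystander is moved more than 15 mm (distance of any of tin, tape, cup, paddle from where it was at the start of the episode above 0.015 m).
It also fails if it takes over 45 s, if anything falls off the work surface, if the arm or the gripper's body presses on something with over 40 N, if the wrist force passes 120 N, or if a joint passes its speed limit or range.

## Working session

There is one attempt and no reset: what is moved stays moved. The work goes in short steps, Python scripts to look and compute and a tool call to move; the robot and the scene stay as the last step left them, time stands still between calls to the robot, and variables do not carry over. Pictures are saved under pics/ and viewed, at most 10 in all, crops included, and the job is handed in when it is done.

Besides the shell and the picture viewer there is one more tool, called after "Request:" as name(argument=value, ...), one argument or row to a line, values as JSON. arm_command: Moves the arm, as the interface text tells. Its arguments: {"type":"object","properties":{"deltas":{"type":"array"},"grip_force":{"type":"number"}},"required":["deltas"]}

```bash
mkdir -p pics
python3 - <<'E'
from workcell import sensors, viewer, env, models
import cv2,numpy as np
s=sensors.get_state();print(s['time'],s['eef_pos'],s['eef_rot'],s['opening'],env.tcp_to_grasp)
for c in ['scene','top']:
    cv2.imwrite(f'pics/{c}1.png',viewer.camera(c))
    p=viewer.camera_params(c);print(c,np.round(p['position'],3))
    for l in ['jar','mill','chute','seat','tin','tape','cup','paddle']:
        print(l,[(np.round(d['position'],3).tolist(),round(d['p'],2)) for d in models.mark_of(c,l)[:3]])
E
```

```text
0.0 [ 0.1459097  -0.63283026  0.21367348] [ 9.93583741e-01  1.13095561e-01 -1.90758268e-04 -8.40674260e-04] 0.09186035556508508 0.0187
scene [1.358 0.063 1.43 ]
jar [([0.315, -0.592, 0.044], 0.92), ([0.804, -0.205, 0.048], 0.87), ([0.628, -0.177, 0.062], 0.8)]
mill [([0.551, -0.017, 0.003], 0.57), ([0.554, -0.025, 0.068], 0.57)]
chute [([0.552, -0.025, 0.071], 0.64)]
seat [([0.538, 0.013, 0.105], 0.9)]
tin [([0.52, 0.209, -0.001], 0.74)]
tape [([0.532, -0.311, -0.0], 0.76)]
cup [([0.472, -0.19, 0.0], 0.66)]
paddle [([0.36, 0.138, -0.002], 0.76)]
top [ 0.429 -0.126  1.462]
jar [([0.319, -0.585, 0.043], 0.98), ([0.307, -0.296, 0.046], 0.97), ([0.622, 0.341, 0.046], 0.96)]
mill [([0.553, -0.014, 0.002], 0.7)]
chute [([0.558, -0.021, 0.071], 0.65)]
seat [([0.543, 0.014, 0.108], 0.85), ([0.474, -0.189, -0.0], 0.2)]
tin [([0.523, 0.208, -0.0], 0.92)]
tape [([0.535, -0.309, 0.004], 0.94)]
cup [([0.475, -0.19, 0.001], 0.73)]
paddle [([0.363, 0.131, 0.0], 0.91)]
```

View pics/top1.png

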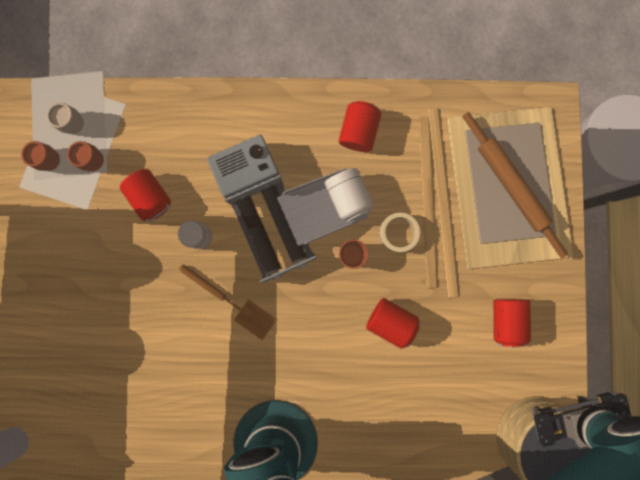

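View pics/scene1.png

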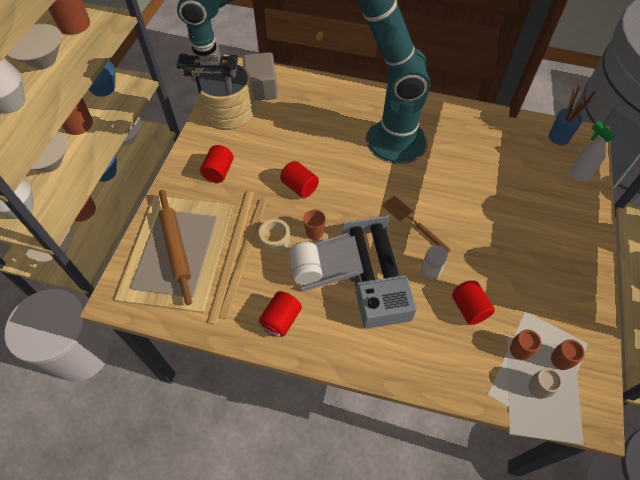

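The white jar lies at top (348,195) / scene (306,262), on the chute that climbs left to the rollers; the red cylinders are look-alikes. The cup is at top (353,254), the tape at (400,232), both clear of the path behind the jar. I'll refine the push line next.

Run:
```python
from workcell import sensors, viewer, env, models
import cv2,numpy as np
from scipy.optimize import least_squares
O={'jar':-.179,'mill':0,'chute':-.006,'seat':.034}
P=[]
for r in range(2):
  for c in ['scene','top']:
    viewer.camera(c)
    for l in O:
      for d in models.mark_of(c,l):
        p=d['position']
        if l=='jar' and np.hypot(p[0]-.628,p[1]+.177)>.05: continue
        if l!='jar' and np.hypot(p[0]-.55,p[1])>.05: continue
        P.append((l,*p)); print(c,l,np.round(p,3))
f=lambda v:np.concatenate([[v[0]+O[l]*np.cos(v[2])-x,v[1]+O[l]*np.sin(v[2])-y] for l,x,y,z in P])
s=least_squares(f,[.55,-.01,2.0],loss='soft_l1',f_scale=.003);print(s.x,np.degrees(s.x[2]))
# angle of chute side edges from top mask, at two heights approx
cp=viewer.camera_params('top');K=np.array(cp['intrinsics']);print(cp['attitude'],cp['k1'])
viewer.camera('top')
for l in ['jar','chute','mill']:
  for d in models.regions_of('top',l):
    m=d['pixels'].astype(np.uint8);pts=cv2.findNonZero(m);print(l,d['p'],m.sum(),cv2.minAreaRect(pts))
```

```text
scene jar [ 0.627 -0.177  0.064]
scene mill [ 0.549 -0.014  0.003]
scene chute [ 0.555 -0.027  0.072]
top jar [ 0.626 -0.176  0.059]
top mill [ 0.55  -0.016 -0.002]
top chute [ 0.559 -0.017  0.073]
top seat [0.537 0.016 0.111]
scene jar [ 0.63  -0.182  0.066]
scene mill [ 0.552 -0.014  0.001]
scene seat [0.536 0.015 0.106]
top jar [ 0.626 -0.174  0.059]
top mill [ 0.552 -0.019  0.   ]
top chute [ 0.554 -0.021  0.069]
top seat [0.54  0.016 0.111]
[ 0.55168013 -0.01499514  2.00613092] 114.94283498619104
[ 0.71064911 -0.70211558  0.02950769 -0.03377646] -0.06408386427222328
jar 0.82 1654 ((360.3689880371094, 125.77241516113281), (35.57923126220703, 50.24916458129883), 15.068489074707031)
jar 0.79 1776 ((145.44903564453125, 194.38311767578125), (52.69618606567383, 37.394588470458984), 56.97612762451172)
jar 0.76 1657 ((349.29998779296875, 194.60003662109375), (48.746280670166016, 35.77708435058594), 63.43495178222656)
jar 0.59 1697 ((393.43707275390625, 323.9812316894531), (49.35524368286133, 37.43861389160156), 30.650663375854492)
jar 0.59 1799 ((511.0, 322.0), (50.0, 38.0), 90.0)
chute 0.95 2876 ((321.8645324707031, 205.63429260253906), (57.17081832885742, 75.05883026123047), 67.06790161132812)
mill 0.7 9410 ((290.03997802734375, 195.690185546875), (139.76022338867188, 123.38530731201172), 65.59603118896484)
```

Request:
arm_command(
  deltas=[0.1, 0.98, -0.41, 0, 0, 0.1, 0.98, -0.41, 0, 0, 0.1, 0.98, -0.41, 0, 0, 0.1, 0.98, -0.41, 0, 0, 0.1, 0.98, -0.41, 0, 0, 0.1, 0.98, -0.41, 0, 0, 0.1, 0.98, -0.41, 0, 0, 0.1, 0.98, -0.41, 0, 0, 0.1, 0.98, -0.41, 0, 0, 0.1, 0.98, -0.41, 0, 0, 0.1, 0.98, -0.41, 0, 0, 0.1, 0.98, -0.41, 0, 0, 0.1, 0.98, -0.41, 0, 0, 0.1, 0.98, -0.41, 0, 0, 0.1, 0.98, -0.41, 0, 0, 0.1, 0, 0, 0, -1, 0.1, 0, 0, 0, -1, 0.1, 0, 0, 0, -1, 0.1, 0, 0, 0, -1, 0.1, 0, 0, 0, -1],
)

```text
time: 4.6
eef_pos: [0.6637, -0.2616, 0.2145]
eef_rot: [0.851, 0.525, -0.0, -0.0]
ft_force: [-0.4, -0.9, 0.3]
opening: 0.0507
finger_force: 0.0
```

Request:
arm_command(
  deltas=[0.1, 0, 0, 0, -1, 0.1, 0, 0, 0, -1, 0.1, 0, 0, 0, -1, 0.1, 0, 0, 0, -1, 0.1, 0, 0, 0, -1, 0.1, 0, 0, 0, 0, 0.1, 0, 0, 0, 0],
)

```text
time: 5.48
eef_pos: [0.6637, -0.2617, 0.2145]
eef_rot: [0.553, 0.833, -0.0, -0.0]
ft_force: [-0.6, 0.0, -0.1]
opening: 0.0504
finger_force: 0.0
```

```bash
cat > h.py <<'E'
from workcell import sensors, viewer, env, models
import cv2,numpy as np
from scipy.spatial.transform import Rotation as R
M=np.array([.5517,-.015]);A=np.radians(114.9);u=np.array([np.cos(A),np.sin(A)]);v=np.array([-u[1],u[0]])
def rep():
    s=sensors.get_state();p=np.array(s['eef_pos']);T=R.from_quat(s['eef_rot']).as_matrix()
    d=p[:2]-M;print('t',round(s['time'],2),'tcp mill',np.round([d@u,d@v,p[2]],4),'yaw',round(float(np.degrees(np.arctan2(T[1,0],T[0,0]))),2),'zax',np.round(T[:,2],3),'F',np.round(s['ft_force'],1),'open',round(s['opening'],4))
    return s
def jar(c='top'):
    viewer.camera(c)
    for d in models.mark_of(c,'jar'):
        p=d['position'];q=p[:2]-M;a=[q@u,q@v,p[2]]
        if abs(a[1])<.06 and -.25<a[0]<.1: print('jar',c,np.round(a,3),round(d['p'],2))
E
python3 - <<'E'
from h import *
rep();jar();jar('scene');rep()
E
```

```text
t 5.47 tcp mill [-0.2709  0.0023  0.2145] yaw 112.81 zax [-0. -0. -1.] F [-0.6  0.  -0.1] open 0.0504
jar top [-0.179  0.001  0.06 ] 0.59
jar scene [-0.183 -0.     0.061] 0.81
t 5.67 tcp mill [-0.2707  0.0021  0.2146] yaw 112.94 zax [-0. -0. -1.] F [-0.  -0.5  0.4] open 0.0506
```

Request:
arm_command(
  deltas=[0.1, 0, 0, 0.8, -0.2, 0.1, 0, 0, 0.8, 0, 0.1, 0, 0, 0.8, 0, 0.1, 0, 0, 0.8, 0, 0.1, 0, 0, 0.5, 0, 0.1, 0, 0, 0.5, 0, 0.1, 0, 0, 0, 0, 0.1, 0.2, 0, 0, 0, 0.1, 0.2, 0, 0, 0, 0.1, 0.1, 0, 0, 0, 0.1, 0, 0, 0, 0],
)

```text
time: 7.05
eef_pos: [0.6555, -0.2429, 0.0472]
eef_rot: [0.537, 0.844, 0.0, 0.0]
ft_force: [-0.1, -0.3, -0.1]
opening: 0.0503
finger_force: 0.0
```

Run:
```python
from h import *
rep();jar('scene')
im=viewer.camera('scene');cv2.imwrite('pics/s2.png',cv2.resize(im[190:330,230:430],(800,560)))
```

```text
t 7.05 tcp mill [-0.2504  0.0018  0.0472] yaw 115.03 zax [ 0.001 -0.    -1.   ] F [-0.1 -0.3 -0.1] open 0.0503
jar scene [-0.18  -0.001  0.063] 0.73
```

View pics/s2.png

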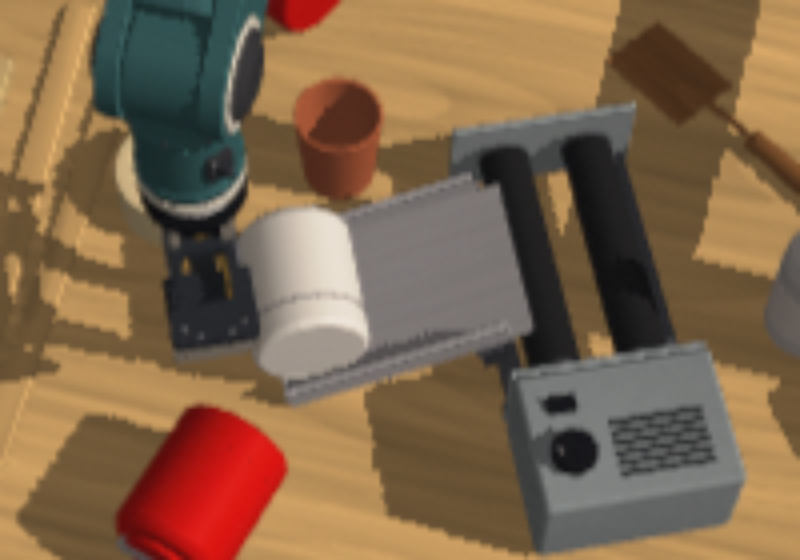

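The picture shows the hand behind the jar (crop 210,290), fingers clear of it, the jar still square in the chute and the cup untouched. Next I push up the slope.

Request:
arm_command(
  deltas=[0.1, 0.15, 0, 0, 0, 0.1, 0.15, 0, 0, 0, 0.1, 0.1, 0, -0.02, 0, 0.1, 0.1, 0, -0.033, 0, 0.1, 0.15, 0, -0.05, 0, 0.1, 0.15, 0, -0.05, 0, 0.1, 0.15, 0, -0.05, 0, 0.1, 0.15, 0, -0.05, 0, 0.1, 0.15, 0, -0.05, 0, 0.1, 0.15, 0, -0.05, 0],
)

```text
time: 8.45
eef_pos: [0.633, -0.1953, 0.0621]
eef_rot: [0.538, 0.843, -0.001, 0.003]
ft_force: [2.8, -6.1, 2.0]
opening: 0.0504
finger_force: 3.0
```

Run:
```python
from h import *
rep();jar('scene');jar('top')
```

```text
t 8.45 tcp mill [-0.1977  0.0021  0.0621] yaw 114.9 zax [ 0.004 -0.004 -1.   ] F [ 2.8 -6.1  2. ] open 0.0504
jar scene [-0.143  0.002  0.074] 0.67
jar top [-0.137 -0.001  0.074] 0.85
```

Request:
arm_command(
  deltas=[0.1, 0.15, 0, -0.048, 0, 0.1, 0.15, 0, -0.048, 0, 0.1, 0.15, 0, -0.048, 0, 0.1, 0.15, 0, -0.048, 0, 0.1, 0.15, 0, -0.048, 0, 0.1, 0.15, 0, -0.048, 0, 0.1, 0.15, 0, -0.048, 0, 0.1, 0.15, 0, -0.048, 0, 0.1, 0.15, 0, -0.048, 0, 0.1, 0.15, 0, -0.048, 0, 0.1, 0.15, 0, -0.048, 0, 0.1, 0.15, 0, -0.048, 0, 0.1, 0.15, 0, -0.048, 0, 0.1, 0.15, 0, -0.048, 0, 0.1, 0.15, 0, -0.048, 0, 0.1, 0.15, 0, -0.048, 0],
)

```text
time: 10.65
eef_pos: [0.5917, -0.1073, 0.0918]
eef_rot: [0.538, 0.843, -0.0, 0.001]
ft_force: [3.2, -5.3, 3.2]
opening: 0.0508
finger_force: 3.0
```

Run:
```python
from h import *
rep();jar('scene');jar('top')
```

```text
t 10.65 tcp mill [-0.1005  0.0025  0.0918] yaw 114.92 zax [ 0.001 -0.002 -1.   ] F [ 3.2 -5.3  3.2] open 0.0508
```

Request:
arm_command(
  deltas=[0.1, 0.15, 0, -0.048, 0, 0.1, 0.15, 0, -0.048, 0, 0.1, 0.15, 0, -0.045, 0, 0.1, 0.15, 0, -0.04, 0],
)

```text
time: 11.35
eef_pos: [0.5812, -0.0848, 0.0987]
eef_rot: [0.538, 0.843, -0.0, 0.0]
ft_force: [2.2, -3.9, 0.8]
opening: 0.0504
finger_force: 2.0
```

Run:
```python
from h import *
rep();jar('scene');jar('top');jar('scene')
im=viewer.camera('scene');cv2.imwrite('pics/s3.png',cv2.resize(im[190:330,230:430],(800,560)))
```

```text
t 11.35 tcp mill [-0.0758  0.0026  0.0987] yaw 114.93 zax [ 0.    -0.001 -1.   ] F [ 2.2 -3.9  0.8] open 0.0504
jar scene [-0.023  0.003  0.115] 0.79
jar top [-0.017  0.001  0.112] 0.73
jar scene [-0.02   0.     0.113] 0.83
```

View pics/s3.png

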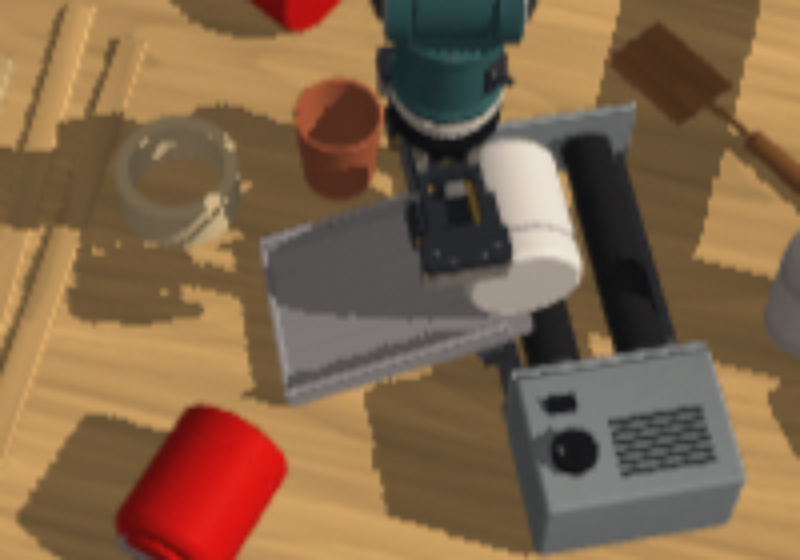

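The jar (crop 525,225) is now resting on the first roller at about x = -20 mm, still parallel to it. I'll ease it over the crest.

Request:
arm_command(
  deltas=[0.1, 0.1, 0, -0.025, 0, 0.1, 0.1, 0, -0.02, 0, 0.1, 0.1, 0, -0.015, 0, 0.1, 0.1, 0, -0.01, 0, 0.1, 0.1, 0, 0, 0, 0.1, 0.1, 0, 0, 0, 0.1, 0.08, 0, 0, 0, 0.1, 0, 0, 0, 0, 0.1, 0, 0, 0, 0, 0.1, 0, 0, 0, 0],
)

```text
time: 12.95
eef_pos: [0.5695, -0.0594, 0.1014]
eef_rot: [0.538, 0.843, -0.0, -0.0]
ft_force: [-0.4, 0.6, 0.2]
opening: 0.0505
finger_force: 0.0
```

Run:
```python
from h import *
rep();jar('scene');jar('top')
```

```text
t 12.95 tcp mill [-0.0478  0.0025  0.1014] yaw 114.97 zax [-0. -0. -1.] F [-0.4  0.6  0.2] open 0.0505
jar scene [ 0.03  -0.003  0.108] 0.89
jar top [ 0.036 -0.002  0.102] 0.68
```

The jar has dropped into the valley. Next I back the hand off and raise it clear.

Request:
arm_command(
  deltas=[0.1, -0.3, 0, 0, 0, 0.1, -0.5, 0, -0.2, 0, 0.1, -0.5, 0, -0.5, 0, 0.1, -0.5, 0, -0.8, 0, 0.1, -0.5, 0, -0.8, 0, 0.1, -0.5, 0, -0.8, 0, 0.1, -0.5, 0, -0.5, 0, 0.1, 0, 0, 0, 0, 0.1, 0, 0, 0, 0, 0.1, 0, 0, 0, 0],
)

```text
time: 14.4
eef_pos: [0.6245, -0.1777, 0.2442]
eef_rot: [0.537, 0.844, -0.0, -0.001]
ft_force: [0.2, 0.4, -0.1]
opening: 0.0508
finger_force: 0.0
```

Run:
```python
from h import *
rep();jar('scene');jar('top');jar('scene')
im=viewer.camera('scene');cv2.imwrite('pics/s4.png',cv2.resize(im[190:330,230:430],(800,560)))
```

```text
t 14.4 tcp mill [-0.1782  0.0025  0.2442] yaw 115.07 zax [-0.002  0.001 -1.   ] F [ 0.2  0.4 -0.1] open 0.0508
jar scene [ 0.033 -0.     0.108] 0.58
jar top [ 0.038 -0.001  0.104] 0.8
jar scene [ 0.035 -0.001  0.106] 0.96
```

View pics/s4.png

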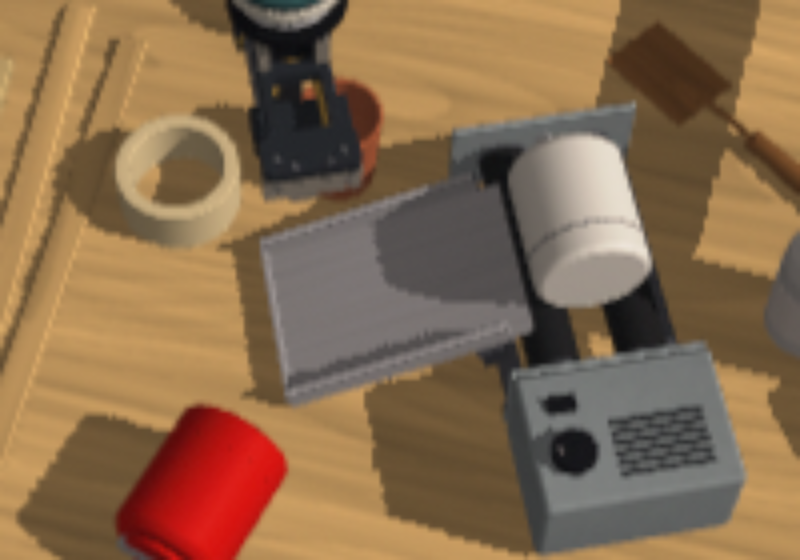

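The jar (crop 580,220) sits in the valley parallel to the rollers, with the hand well clear at (300,130) and the bystanders in place.

```bash
python3 -c "
from workcell import env
print(env.sign_off())"
```

```text
the job is handed in; nothing more can be done
None
```

The jar is at rest in the valley between the rollers, within about 4 mm of the seat by camera; the hand is clear, the bystanders look unmoved, and the job was handed in at about 15 s (no verdict was returned).

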